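# Slide a tray of blood samples from the stand onto the mixer platform and latch it

### The job

Slide the sample tray off the steel stand, across the open gap and onto the mixer's platform between its guide rails, without lifting it and without letting either end sag into the gap. Then push it gently on against the spring bumper, not to the bumper's hard end, until the hook latch drops in behind the tray's front wall, and let go, leaving the tube rack standing in the tray and everything else where it is.

Things in the scene. Friction and masses are not known exactly. Their poses are not given: they have to be found in the camera images.
- tray: Grey plastic tray, 150 mm wide (its x), 235 mm long (its y, +y is the nose, the leading end), walls 30 mm high and 3 to 4 mm thick. Origin: centre of its underside. A handle bar stands across its tail; the tube rack stands in its front half, so the tray alone tips nose-down once its nose overhangs an edge by about 85 mm. Empty 0.20 kg, with the rack 0.58 to 0.74 kg. Two skid ribs under it turn up 6 mm at the nose.
- tray_nose (a point): Middle of the tray's front face, at the level of its underside (117.5 mm ahead of the tray's origin).
- tray_tail (a point): Middle of the tray's rear face, at the level of its underside (117.5 mm behind the origin).
- tray_handle (a point): Centre of the handle's cross bar: flat bar 12 mm thick along the tray's y, 22 mm high, 88 mm clear between its two uprights (along the tray's x), 102.5 mm behind the tray's origin and 60 mm above its underside. Gripped across its 12 mm from above with firm grip, it lets the gripper keep the tray level.
- rack: White foam rack, 115 x 79 mm, with 24 purple-capped sample tubes fixed in it, 87 mm high over all, mass about 0.45 kg, standing loose in the front half of the tray. Origin: centre of its underside.
- stand: Stainless bench stand on four legs, 300 mm (its x) by 270 mm (its y), its flat top 95 mm above the table. Origin: on the table under its centre. The mixer stands beyond its +y edge. The tray starts on it, its nose towards the gap.
- mixer: White bench mixer with a flat aluminium platform 210 mm (its x) by 330 mm (its y), top 95 mm above the table, level with the stand. Origin: on the table under its centre; +y is the way a tray is loaded. A stop bar with bumper and hook is clamped across the far part of the rails, set differently each time: the bumper's free face lies anywhere from y = 83 to 118 mm and must be felt or seen.
- platform_edge (a point): Middle of the platform's edge that faces the stand, at the level of its top (mixer x = 0, y = -165 mm, z = 95 mm); a lip turns down 3 mm from it over 11 mm. The open gap from the stand's edge to this edge is 128 to 140 mm.
- rails (a point): Point midway between the near ends of the two straight guide rails, on the platform's top (mixer x = 0, y = -125 mm, z = 95 mm). The rails run along the mixer's y, 14 mm high, inner faces 156 mm apart; from here towards the edge they flare out to 184 mm apart.
- bumper (a joint): Travel of the spring bumper in the stop bar, m: 0 = free, 0.013 = hard end. A black plate 90 mm wide, 8 to 24 mm above the platform; pushed in by the tray's nose along +y of the mixer: 3.2 N to start, then 0.8 N per mm. The hook drops when the bumper is in by 3 mm; the job must keep it under 11.5 mm (12.4 N).
- latch (a joint): Angle of the hook over the bumper, rad: 0 = down (at rest), about 0.2 while the tray's front wall is under it. The wall meets the hook's sloped nose 14 mm before it meets the bumper and lifts it with 4 to 6 N of push; when the bumper is in by 3 mm the hook springs down inside the front wall (it reaches 6 mm below the wall's top), and the bumper then holds the tray back against it.
- label_roll: Bystander: roll of labels, 38 mm across, 30 mm high, standing on the stand beside the tray.
- spare_rack: Bystander: foam rack with 20 tubes, 97 x 79 mm, on the table beside the stand.
- jar: Bystander: specimen jar, 44 mm across, 60 mm high, standing on the stand beside the tray.
- tube_a: Bystander: sample tube, 75 mm long, lying on the table under the gap.
- tube_b: Bystander: sample tube lying on the table.
- marker: Bystander: marker pen, 140 mm long, lying on the table under the gap.
Mind the look-alikes: they are no part of the job. What is shaped like the rack but red or yellow is not meant.

How it is judged:
By the outcome, as a careful person would: the job done as asked, in the order asked, and still so for the second after the job is handed in, with the robot touching nothing.
It also fails if it takes over 72 s, if anything falls off the work surface, if the arm or the gripper's body presses on something with over 40 N, if the wrist force passes 120 N, or if a joint passes its speed limit or range.

### The arm

A 6-joint arm with a two-finger parallel gripper is mounted at the origin on the work surface. World frame = base frame: x ahead of the robot, y to its left, z up, the work surface at z = 0. Lengths are in m, angles in rad, forces in N, time in s.
With the tool pointing down it reaches from about 0.35 to 0.725 m from the base axis. Payload 6 kg.
Tool frame: the origin (TCP) lies at the very end of the fingers, on their centre line; the grasp point (between the pads) lies 19 mm behind it; z points along the fingers, y is the line along which they close (so a half turn about z gives the same grasp; the last joint's range is limited). The gripper opens to 85 mm and grips with 20 to 120 N. Pads are 22 mm wide; open, the fingers measure 114 mm over their backs; the gripper's body (76 mm by 85 mm) begins 54 mm behind the grasp point. The pads swing forward as they close: fully open they stand 13 mm farther back than shut.
Start: joints at [-0.771, 0.04, 0.085, 0, -1.615, -0.334], TCP at [0.269, -0.536, 0.231] pointing down, gripper open.
Joint ranges: [-2.56, 2.56], [-1.29, 2.01], [-1.08, 1.49], [-3.29, 1.98], [-2.81, -0.18], [-2.99, 2.99]. Speed limits (rad/s): [2.57, 2.57, 3.01, 3.14, 3.14, 3.14].

### API

Orientations are given as a unit quaternion [x, y, z, w].
In Python, from rig import status, vision, ticket gives the robot as it stands.
- The arm moves only by the tool servo_tool, never from a script. Its argument "rows" is a list of rows, each a list of 7 numbers: the finger opening in cm, from 0 to 8.54, then the shift along the tool's x, y, z in cm, then the turn, a rotation vector about the tool's x, y, z in degrees. A call has exactly 8 rows; each row is the pose to reach, as a shift and turn from the pose commanded when the call began, along the tool's axes at that moment; what a row does not reach only later rows make up. A row lasts 1/10 s, in which the tool goes at most 50 mm and 8.59 degrees, less where a joint would pass 70% of its speed; a pose out of reach is approached as far as the arm can. A call with a gripper value outside its range is refused whole. The fingers move at their own pace and stop on an object; "grip_force" is the grip in N (left out, the last holds). Time passes only in rows, so rows that repeat a pose let the fingers close, or fill a call up. It gives the time, the measured TCP pose, the force, the opening and the grip force at its end, in the units of the state.
- status.get_state(): the state, without advancing time (a new reading comes with each control period).
- vision.capture(name): name is "scene" or "top" or "wrist"; returns a dict with "img" (420x560x3 uint8, red, green, blue), "K" (3x3 intrinsics, pixels), "k1" (the pictures are not rectified: a ray, as slopes to the right and down, at radius r is drawn at 1 + k1 r^2 times it, then the intrinsics apply), "origin" and "attitude" of the camera in the world; the wrist camera has in their place "mount" (4x4, takes a point from camera to tool coordinates, whose origin is the TCP and whose axes are the flange's). Camera axes: x right, y down, z forward; pixel columns grow to the right and rows downward; lengths in m; the calibration is good to about 2 mm. A picture is of the moment at which its call begins: read the wrist's pose just before it. There is no depth.
- ticket.sign_off(): hands the job in; it is judged then, once.
The state is a dict: "time": time; "qpos": joint angles; "qd": joint speeds; "tau": joint torques, N m; "tcp_pos": TCP position; "ee_rot": TCP orientation; "force": force on the tool from outside, world axes, zero at the start; "torque": the same for the moment, N m; "gripper_width": finger opening in m; "grip_force": force on a finger pad.
Only numpy, scipy, OpenCV 4.12 (cv2) and the standard library are available. Lean on these libraries where they do the work, as an engineer would, in place of code of your own. Each camera call takes 0.05 s, during which the arm holds its last target. There are 200 camera calls.

## Working session

There is one attempt and no reset: what is moved stays moved. The work goes in short steps, Python scripts to look and compute and a tool call to move; the robot and the scene stay as the last step left them, time stands still between calls to the robot, and variables do not carry over. Pictures are saved under pics/ and viewed, at most 10 in all, crops included, and the job is handed in when it is done.

Besides the shell and the picture viewer there is one more tool, called after "Emit:" as a command line: name --pt "numbers of a row" for each row, then --argument value for the rest. servo_tool: Moves the arm, as the interface text tells. Its arguments: {"type":"object","properties":{"rows":{"type":"array","items":{"type":"array","items":{"type":"number"}}},"grip_force":{"type":"number"}},"required":["rows"]}

```bash
mkdir -p pics; ls
cat > h.py <<'E'
import numpy as np, cv2
from scipy.spatial.transform import Rotation as R
from rig import status, vision, ticket
def cap(n, fn=None):
    s=status.get_state(); c=vision.capture(n)
    if n=='wrist':
        T=np.eye(4);T[:3,:3]=R.from_quat(s['ee_rot']).as_matrix();T[:3,3]=s['tcp_pos'];c['T']=T@np.array(c['mount'])
    else:
        A=np.array(c['attitude'],float);T=np.eye(4)
        T[:3,:3]=R.from_quat(A).as_matrix() if A.size==4 else A.reshape(3,3);T[:3,3]=c['origin'];c['T']=T
    if fn: cv2.imwrite('pics/'+fn,c['img'][:,:,::-1])
    np.savez('pics/'+(fn or n)+'.npz',K=c['K'],k1=c['k1'],T=c['T'],img=c['img'])
    return c
def load(fn): return dict(np.load('pics/'+fn+'.npz'))
def ray(c,u,v):
    K=np.array(c['K']);d=np.array([(u-K[0,2])/K[0,0],(v-K[1,2])/K[1,1]]);p=d.copy()
    for _ in range(20): p=d/(1+float(c['k1'])*(p@p))
    return c['T'][:3,3],c['T'][:3,:3]@np.r_[p,1]
def atz(c,u,v,z):
    o,d=ray(c,u,v);return o+d*(z-o[2])/d[2]
def tri(*a):
    M=np.zeros((3,3));b=np.zeros(3);L=[]
    for c,u,v in a:
        o,d=ray(c,u,v);d=d/np.linalg.norm(d);P=np.eye(3)-np.outer(d,d);M+=P;b+=P@o;L.append((o,P))
    x=np.linalg.solve(M,b);return x,[round(1e3*np.linalg.norm(P@(x-o)),1) for o,P in L]
def proj(c,p):
    q=np.linalg.inv(c['T'])@np.r_[p,1];s=q[:2]/q[2];s=s*(1+float(c['k1'])*(s@s));K=np.array(c['K'])
    return np.array([K[0,0]*s[0]+K[0,2],K[1,1]*s[1]+K[1,2]])
E
python3 - <<'E'
from h import *
np.set_printoptions(precision=4,suppress=True)
print(status.get_state())
a=cap('scene','scene0.png');b=cap('top','top0.png')
for c in(a,b):print(c['K'],c['k1'],c['T'])
E
```

```text
pics
{'time': 0.0, 'qpos': array([-0.7713,  0.0408,  0.0838, -0.0005, -1.6155, -0.3337]), 'qd': array([-0.    ,  0.0006, -0.0006,  0.0016, -0.001 , -0.0011]), 'tau': array([ -0.0017, -36.8202,  34.7414,   6.9324,  -0.0055,   0.    ]), 'tcp_pos': array([ 0.2694, -0.5358,  0.2303]), 'ee_rot': array([-0.2308,  0.973 ,  0.0008, -0.0003]), 'force': array([ 0.1173, -0.5278,  0.3172]), 'torque': array([-0.0131, -0.0629, -0.056 ]), 'grip_force': 0.0, 'gripper_width': 0.08499526962471571}
[[389.0564   0.     283.5396]
 [  0.     389.0564 208.3197]
 [  0.       0.       1.    ]] 0.015388849498786845 [[-0.6266  0.4544 -0.6332  1.2222]
 [ 0.7791  0.3846 -0.495   0.5758]
 [ 0.0186 -0.8035 -0.595   0.8062]
 [ 0.      0.      0.      1.    ]]
[[393.3637   0.     283.9565]
 [  0.     393.3637 212.3023]
 [  0.       0.       1.    ]] 0.03992500825324876 [[-0.0004 -0.9984  0.0569  0.4001]
 [-1.      0.0006  0.0029 -0.0331]
 [-0.003  -0.0569 -0.9984  1.0238]
 [ 0.      0.      0.      1.    ]]
```

View pics/scene0.png

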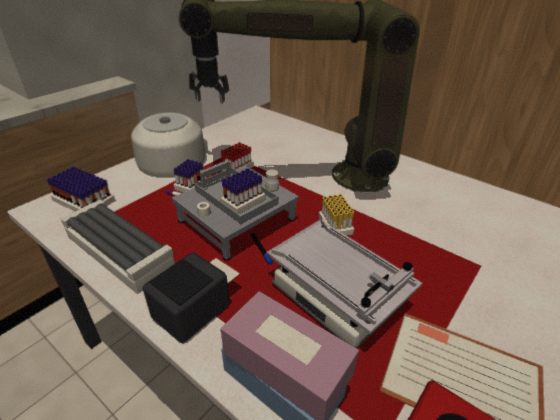

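View pics/top0.png

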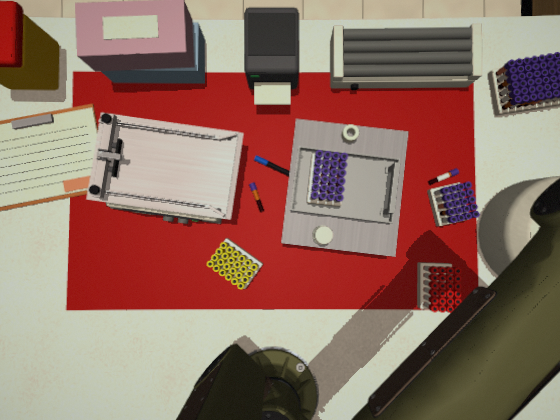

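The scene and top views show the stand at top-view columns 283–408, with the tray on it. The tray's handle is near (388,190), its purple rack at (328,177), the label roll at (350,132) and the jar at (323,235). The mixer is at columns 88–243, with its stop bar near (110,157).

Look-alikes in the top view: purple spare rack (455,203), large purple rack (530,80), red rack (440,287), yellow rack (235,265). The grey bin at (405,60) also resembles the tray. My choice is the tray on the stand with its handle at (388,190), which I'll check in a close crop.

Run:
```python
from h import *
c=load('top0.png')['img'][:,:,::-1]
a=cv2.resize(c[110:230,80:250],None,fx=4.2,fy=4.2,interpolation=cv2.INTER_CUBIC)
b=cv2.resize(c[110:262,275:415],None,fx=3.9,fy=3.9,interpolation=cv2.INTER_CUBIC)
cv2.imwrite('pics/cropm.png',a);cv2.imwrite('pics/crops.png',b);print(a.shape,b.shape)
```

```text
(504, 714, 3) (593, 546, 3)
```

View pics/cropm.png

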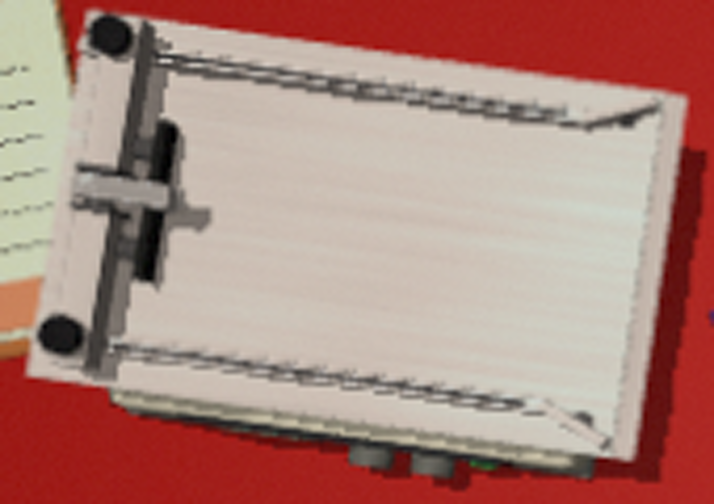

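View pics/crops.png

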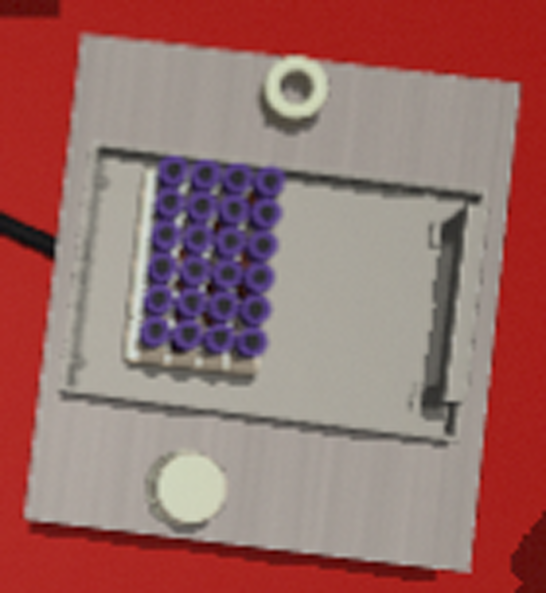

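The crop confirms the tray. In crop pixels its wall-top corners are (98,148), (482,197), (455,443) and (63,395), and the handle is near (445,310). The stand's corners are (83,33), (519,82), (470,571) and (26,521). The mixer's corners are (85,10), (688,95), (630,460) and (28,377), and the bumper is near (165,200).

Run:
```python
from h import *
np.set_printoptions(precision=4,suppress=True)
c=load('top0.png')
def P(l,f,x0,y0,z): return np.array([atz(c,x0+(u+.5)/f-.5,y0+(v+.5)/f-.5,z) for u,v in l])
st=P([(83,33),(519,82),(470,571),(26,521)],3.9,275,110,.095)
mx=P([(85,10),(688,95),(630,460),(28,377)],4.2,80,110,.095)
tr=P([(98,148),(482,197),(455,443),(63,395)],3.9,275,110,.125)
for n,q,w in(('stand',st,(.27,.30)),('mixer',mx,(.33,.21)),('tray',tr,(.235,.15))):
    y=(q[0]+q[3]-q[1]-q[2])/2; x=(q[0]+q[1]-q[2]-q[3])/2
    print(n,q.mean(0),'len',np.linalg.norm(y),np.linalg.norm(x),'yaw(+y dir) deg',np.degrees(np.arctan2(y[1],y[0])),'perp x', np.degrees(np.arctan2(x[1],x[0])))
h=P([(447,310)],3.9,275,110,.165);print('handle',h)
m=mx.mean(0);y=mx[0]+mx[3]-mx[1]-mx[2];y/=np.linalg.norm(y);x=np.array([y[1],-y[0],0])
f=lambda p:((p-m)@x,(p-m)@y)
b=P([(178,125),(152,285)],4.2,80,110,.119);print('bumper',[f(p) for p in b])
r=P([(165,62),(585,125),(118,348),(520,404)],4.2,80,110,.109);print('rails',[f(p) for p in r])
print('stand edge',[f(p) for p in st],'tray',[f(p) for p in tr],'handle',f(h[0]))
```

```text
stand [ 0.5142 -0.1746  0.095 ] len 0.26775346788951715 0.29974973687013357 yaw(+y dir) deg 83.44027652792737 perp x -6.626839635382875
mixer [0.5644 0.2514 0.095 ] len 0.34164900279865534 0.21007275143213788 yaw(+y dir) deg 82.0773076908291 perp x -8.021861541185897
tray [ 0.5132 -0.1701  0.125 ] len 0.22906242233685506 0.14686118469588139 yaw(+y dir) deg 82.72245172625969 perp x -7.5916082807478995
handle [[ 0.4997 -0.2607  0.165 ]]
bumper [(np.float64(0.0431525572695551), np.float64(0.09957768249779675)), (np.float64(-0.046348974447582916), np.float64(0.0996671767218094))]
rails [(np.float64(0.07900048509824258), np.float64(0.11659354877606885)), (np.float64(0.07682022590775561), np.float64(-0.11954482258750965)), (np.float64(-0.08267845583248315), np.float64(0.11691372082949712)), (np.float64(-0.08292399306347609), np.float64(-0.1066691837217311))]
stand edge [(np.float64(0.15609885490598874), np.float64(-0.2916758702042947)), (np.float64(0.16158801716049867), np.float64(-0.5590880952642452)), (np.float64(-0.13720542318629286), np.float64(-0.5661324137103427)), (np.float64(-0.1444538558465337), np.float64(-0.2981892129611972))] tray [(np.float64(0.08009218970825858), np.float64(-0.31025111570619235)), (np.float64(0.08166631532681064), np.float64(-0.5379357890847791)), (np.float64(-0.06418738044269152), np.float64(-0.540147650921439)), (np.float64(-0.06777158006583009), np.float64(-0.30973652101428073))] handle (np.float64(0.006555644867976901), np.float64(-0.5161151147382396))
```

```bash
cat >> h.py <<'E'
def Rdown(yaw):  # tool z down, tool y at heading yaw (deg)
    a=np.radians(yaw);y=np.array([np.cos(a),np.sin(a),0]);z=np.array([0,0,-1.]);return R.from_matrix(np.c_[np.cross(y,z),y,z])
def move(p,yaw):
    s=status.get_state();Rc=R.from_quat(s['ee_rot'])
    print('shift cm',np.round(100*Rc.inv().apply(np.array(p)-s['tcp_pos']),2),'rot deg',np.round(np.degrees((Rc.inv()*Rdown(yaw)).as_rotvec()),2))
# frames (first estimate from top camera): mixer centre at platform top, +y heading
E
python3 - <<'E'
from h import *
np.set_printoptions(precision=4,suppress=True)
c=vision.capture('wrist');print(c['mount'],c['K'],c['k1'])
move([.53,.12,.36],82.1)
E
```

```text
[[-0.0004 -0.9556 -0.2948  0.0747]
 [ 1.     -0.0004  0.     -0.0008]
 [-0.0001 -0.2948  0.9556 -0.1416]
 [ 0.      0.      0.      1.    ]] [[313.5132   0.     278.0865]
 [  0.     313.5132 212.6559]
 [  0.       0.       1.    ]] -0.014308494436674781
shift cm [-52.74  46.91 -12.89] rot deg [ 0.07 -0.03 34.59]
```

Emit:
servo_tool --pt "8.5 0 0 -3 0 0 0" --pt "8.5 -2 2 -6 0 0 4" --pt "8.5 -5 4.5 -9 0 0 8" --pt "8.5 -9 8 -11 0 0 12" --pt "8.5 -12.5 11.5 -12 0 0 16" --pt "8.5 -16 14.5 -12.5 0 0 20" --pt "8.5 -19.5 17.5 -12.9 0 0 24" --pt "8.5 -23 20.5 -12.9 0 0 28"

```text
time: 0.95
tcp_pos: [0.3832, -0.2477, 0.361]
ee_rot: [0.013, 1.0, -0.0, 0.001]
force: [1.7, 0.0, -0.2]
gripper_width: 0.085
grip_force: 0.0
```

Run:
```python
from h import *
print(status.get_state()['tcp_pos'],status.get_state()['time'])
move([.555,.23,.29],82.1)
```

```text
[ 0.38320731 -0.24769313  0.36098978] 0.95
shift cm [-15.94  48.2    7.12] rot deg [-0.    0.08  6.43]
```

Emit:
servo_tool --pt "8.5 -1.5 4.5 0 0 0 2" --pt "8.5 -3 9.4 0 0 0 4" --pt "8.5 -4.6 14.1 0 0 0 6.4" --pt "8.5 -6.2 18.8 0 0 0 6.4" --pt "8.5 -7.8 23.5 0.3 0 0 6.4" --pt "8.5 -9.4 28.2 1 0 0 6.4" --pt "8.5 -11 32.8 2 0 0 6.4" --pt "8.5 -12.5 37.3 3 0 0 6.4"

```text
time: 1.75
tcp_pos: [0.5166, 0.1227, 0.3299]
ee_rot: [0.067, 0.998, 0.0, 0.0]
force: [0.9, -0.8, 0.4]
gripper_width: 0.085
grip_force: 0.0
```

Emit:
servo_tool --pt "8.5 -1.3 4 1.5 0 0 0" --pt "8.5 -2.5 7.8 3 0 0 0" --pt "8.5 -3.2 10 4 0 0 0" --pt "8.5 -3.4 10.8 4.2 0 0 0" --pt "8.5 -3.4 10.8 4.2 0 0 0" --pt "8.5 -3.4 10.8 4.2 0 0 0" --pt "8.5 -3.4 10.8 4.2 0 0 0" --pt "8.5 -3.4 10.8 4.2 0 0 0"

```text
time: 2.55
tcp_pos: [0.5646, 0.2221, 0.2896]
ee_rot: [0.068, 0.998, 0.001, 0.001]
force: [0.5, -0.2, 0.1]
gripper_width: 0.0847
grip_force: 0.0
```

Run:
```python
from h import *
print(status.get_state()['tcp_pos'],status.get_state()['time'])
cap('wrist','w1.png')
I=load('w1.png')['img'][:,:,::-1];cv2.imwrite('pics/w1b.png',cv2.resize(I,None,fx=1.4,fy=1.4,interpolation=cv2.INTER_CUBIC))
```

```text
[0.56459011 0.22209233 0.28961369] 2.55
```

View pics/w1b.png

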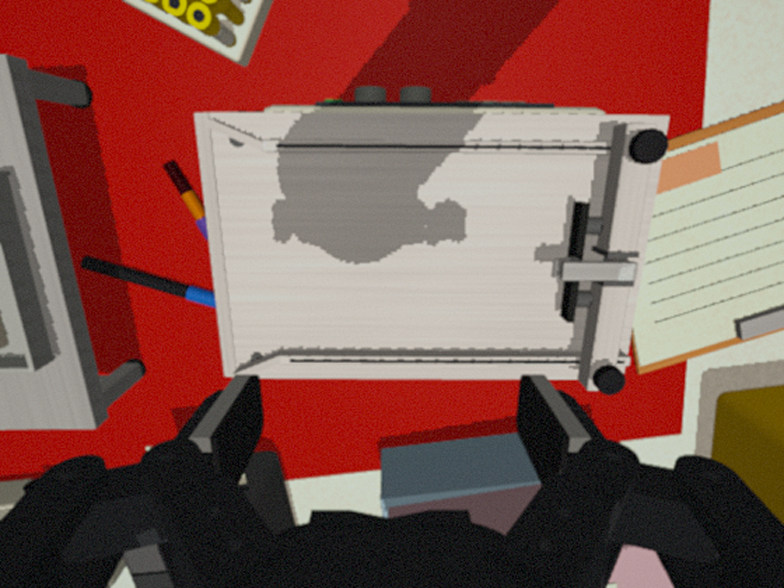

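The wrist view shows the mixer platform with a lip at its left edge (~(215,250)). Rail lines run at y≈146 from (278,146) to (612,149), and at y≈350–361 from (290,360) to (580,360). The bumper plate is at (575,262), its left face at x≈566. The stand's edge runs from (18,57) to (98,428).

Run:
```python
from h import *
np.set_printoptions(precision=4,suppress=True,linewidth=200)
c=load('w1.png');g=cv2.cvtColor(c['img'],cv2.COLOR_RGB2GRAY).astype(int)
for u in (340,390):
    print(u,'top',list(zip(range(76,112),g[76:112,u-4:u+5].mean(1).round().astype(int))))
for u in (230,390): print(u,'bot',list(zip(range(240,272),g[240:272,u-4:u+5].mean(1).round().astype(int))))
# predicted with mixer est
m=np.array([.5652,.2568,.095]);a=np.radians(82.08);y=np.array([np.cos(a),np.sin(a),0]);x=np.array([y[1],-y[0],0])
for n,(X,Y,Z) in dict(edgeL=(-.105,-.165,0),edgeR=(.105,-.165,0),inbotL=(-.078,-.1,0),intopL=(-.078,-.1,.014),inbotL2=(-.078,.08,0),intopL2=(-.078,.08,.014),inbotR=(.078,-.1,0),intopR=(.078,-.1,.014),inbotR2=(.078,.08,0),intopR2=(.078,.08,.014),bump=(0,.094,.024),sideL=(-.105,0,0),sideR=(.105,0,0)).items():
    print(n,proj(c,m+X*x+Y*y+[0,0,Z]))
print([ (round(k/1.4)) for k in (18,57,98,428)], atz(c,18/1.4,57/1.4,.095),atz(c,98/1.4,428/1.4,.095))
for r in (140,190,240):print(r,'row', g[r-2:r+3,135:172].mean(0).round().astype(int)); print('bump',g[r-2:r+3,395:420].mean(0).round().astype(int))
```

```text
340 top [(76, np.int64(78)), (77, np.int64(135)), (78, np.int64(170)), (79, np.int64(178)), (80, np.int64(166)), (81, np.int64(139)), (82, np.int64(128)), (83, np.int64(131)), (84, np.int64(137)), (85, np.int64(141)), (86, np.int64(149)), (87, np.int64(156)), (88, np.int64(161)), (89, np.int64(168)), (90, np.int64(172)), (91, np.int64(177)), (92, np.int64(183)), (93, np.int64(192)), (94, np.int64(198)), (95, np.int64(198)), (96, np.int64(198)), (97, np.int64(198)), (98, np.int64(192)), (99, np.int64(169)), (100, np.int64(153)), (101, np.int64(175)), (102, np.int64(179)), (103, np.int64(144)), (104, np.int64(77)), (105, np.int64(84)), (106, np.int64(155)), (107, np.int64(186)), (108, np.int64(179)), (109, np.int64(175)), (110, np.int64(189)), (111, np.int64(196))]
390 top [(76, np.int64(66)), (77, np.int64(126)), (78, np.int64(175)), (79, np.int64(185)), (80, np.int64(185)), (81, np.int64(185)), (82, np.int64(193)), (83, np.int64(195)), (84, np.int64(194)), (85, np.int64(193)), (86, np.int64(194)), (87, np.int64(195)), (88, np.int64(196)), (89, np.int64(197)), (90, np.int64(196)), (91
[... 2380 characters left out ...]
91 198 195 196 196 196 196 195 196 196 196 196 196 197 196 197]
bump [197 198 196 197 196 197 196 197 198 197 176 157 151 156 173 182 193 197 197 195 196 197 196 197 195]
190 row [ 63  64  67  64  61  59  68  60  66  65  59  67  61  61  68 110 163 186 188 187 185 186 186 185 177 169 190 198 198 198 198 198 199 199 198 199 198]
bump [124 124 136 121  98  78  81 123 160 168 165 165 166 165 165 163 165 165 165 165 165 164 165 164 163]
240 row [ 65  59  62  65  63  66  58  61  66  64  64  64  64  65  65  64  66  58  59  58  72 119 169 189 188 183 185 187 187 185 177 173 191 194 194 194 193]
bump [192 192 192 191 192 192 193 193 192 193 193 191 182 169 147 129 127 129 128 129 129 117  89  76  79]
```

Run:
```python
from h import *
np.set_printoptions(precision=4,suppress=True,linewidth=200)
c=load('w1.png');g=cv2.cvtColor(c['img'],cv2.COLOR_RGB2GRAY).astype(int)
m=np.array([.5652,.2568,.095])+0.0010*np.array([.1377,.9905,0]);a=np.radians(82.08);y=np.array([np.cos(a),np.sin(a),0]);x=np.array([y[1],-y[0],0])
for r in (155,165,215,222):print(r,g[r-2:r+3,390:432].mean(0).round().astype(int))
for X in(-.035,.03):
  for Y in(.085,.09,.095,.1): print(X,Y,'z8',proj(c,m+X*x+Y*y+[0,0,.008]),'z24',proj(c,m+X*x+Y*y+[0,0,.024]))
move([.497,-.265,.29],82.5)
```

```text
155 [197 196 196 196 196 196 196 196 195 195 196 196 198 193 161 131 131 128  94  40  12  10  10  14  25  28  33  40  29  42  69  91  94  93  94  92  94  93  92  80  73  76]
165 [196 197 197 196 195 196 196 196 195 198 197 194 162 132 130 131 125  85  35  14  15  10  19  23  35  35  34  36  54  79  87  84  83  79  81  82  81  77  74  65  70  78]
215 [196 195 196 196 197 194 167 135 129 131 115  72  25  12  10  12  22  35  34  37  34  45  70  85  87  90  88  88  89  88  86  77  73  74  78  79  79  77 106 156 183 187]
222 [194 195 195 195 195 195 182 172 172 164 118  48   3   4   9  22  34  35  32  33  64 112 127 131 129 129 131 133 126 103  81  75  78  79  78  78  79 111 161 185 187 186]
-0.035 0.085 z8 [394.4158 151.7611] z24 [400.1862 153.5503]
-0.035 0.09 z8 [399.2134 151.7817] z24 [405.2178 153.5721]
-0.035 0.095 z8 [404.0082 151.8027] z24 [410.2462 153.5943]
-0.035 0.1 z8 [408.7999 151.8242] z24 [415.2711 153.6169]
0.03 0.085 z8 [387.8455 211.7109] z24 [392.9718 216.1809]
0.03 0.09 z8 [392.3804 211.7184] z24 [397.7151 216.1879]
0.03 0.095 z8 [396.9127 211.726 ] z24 [402.4556 216.1948]
0.03 0.1 z8 [401.4426 211.7335] z24 [407.1932 216.2018]
shift cm [  0.12 -49.19  -0.13] rot deg [ 0.07  0.06 -0.25]
```

Emit:
servo_tool --pt "8.5 0 -2 0 0 0 0" --pt "8.5 0 -6 0 0 0 0" --pt "8.5 0 -11 0 0 0 0" --pt "8.5 0 -16 0 0 0 0" --pt "8.5 0 -21 0 0 0 0" --pt "8.5 0 -26 0 0 0 0" --pt "8.5 0 -31 0 0 0 0" --pt "8.5 0 -36 0 0 0 0"

```text
time: 3.4
tcp_pos: [0.5149, -0.1365, 0.2891]
ee_rot: [0.067, 0.998, 0.0, 0.001]
force: [1.6, 0.1, -0.1]
gripper_width: 0.0848
grip_force: 0.0
```

Emit:
servo_tool --pt "7 0.0 -4 0 0 0 0" --pt "6 0.1 -6 0 0 0 0" --pt "5 0.1 -7 0 0 0 0" --pt "5 0.1 -7.5 0 0 0 0" --pt "5 0.1 -7.5 0 0 0 0" --pt "5 0.1 -7.5 0 0 0 0" --pt "5 0.1 -7.5 0 0 0 0" --pt "5 0.1 -7.5 0 0 0 0"

```text
time: 4.2
tcp_pos: [0.5055, -0.2073, 0.2883]
ee_rot: [0.067, 0.998, 0.0, -0.0]
force: [0.2, -0.5, -0.3]
gripper_width: 0.0498
grip_force: 0.0
```

Run:
```python
from h import *
s=status.get_state();print(s['tcp_pos'],s['time'],s['gripper_width'],s['force'])
cap('wrist','w2.png')
I=load('w2.png')['img'][:,:,::-1];cv2.imwrite('pics/w2b.png',cv2.resize(I,None,fx=1.4,fy=1.4,interpolation=cv2.INTER_CUBIC))
```

```text
[ 0.5054806  -0.20728414  0.28829134] 4.2 0.049812479334629886 [ 0.20304806 -0.53600042 -0.33673059]
```

View pics/w2b.png

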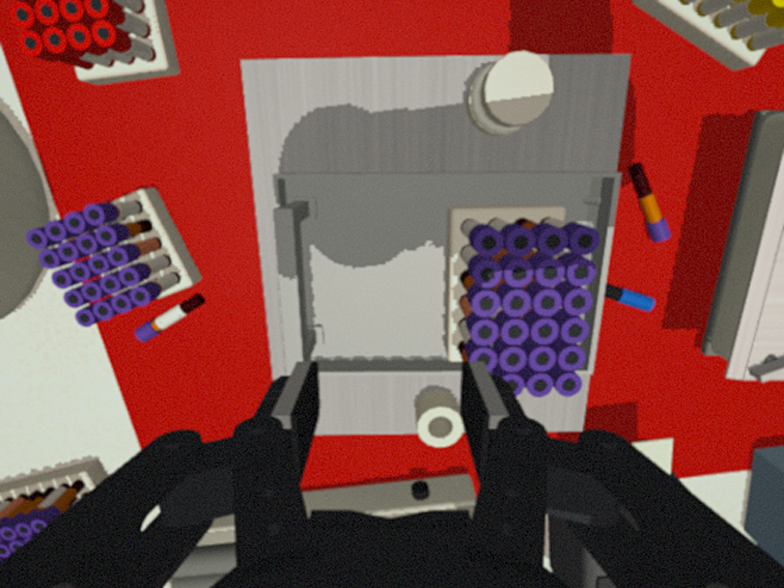

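The wrist view shows the tray on the stand. Its wall-top corners are at (275,174), (620,171) and (590,372). The handle bar top runs from (277,208) down to about (300,362), partly beside the left finger. The label roll is at (440,425) and the jar at (515,90), both clear of the tray.

Run:
```python
from h import *
from scipy.optimize import least_squares
np.set_printoptions(precision=4,suppress=True,linewidth=200)
c=load('w2.png');t=load('top0.png');g=cv2.cvtColor(c['img'],cv2.COLOR_RGB2GRAY).astype(int)
def pt(q,X,Y,Z):
    a=np.radians(q[2]);y=np.array([np.cos(a),np.sin(a)]);x=np.array([y[1],-y[0]]);return np.r_[q[:2]+X*x+Y*y,.095+Z]
def T(u,v): return (275+(u+.5)/3.9-.5,110+(v+.5)/3.9-.5)
W=lambda u,v:((u+.5)/1.4-.5,(v+.5)/1.4-.5)
obs=[(c,(-.075,-.1175,.03),W(275,174)),(c,(-.075,.1175,.03),W(620,171)),(c,(.075,.1175,.03),W(590,372)),
 (t,(-.075,-.1175,.03),T(455,443)),(t,(.075,-.1175,.03),T(482,197)),(t,(.075,.1175,.03),T(98,148)),(t,(-.075,.1175,.03),T(63,395))]
f=lambda q,o:np.concatenate([proj(k,pt(q,*m))-p for k,m,p in o])
for nm,o in(('wrist',obs[:3]),('top',obs[3:]),('both',obs)):
    s=least_squares(lambda v:f(np.r_[v[:2],v[2]*100],o),[.5132,-.1701,.825]);q=np.r_[s.x[:2],s.x[2]*100]
    print(nm,q,'handle',pt(q,0,-.1025,.06),f(q,o).round(1))
for X in(-.04,-.02,0,.03):
  A=proj(c,pt(q,X,-.1085,.071));B=proj(c,pt(q,X,-.0965,.071));print(X,A,B,g[int(A[1])-1:int(A[1])+2,185:235].mean(0).round().astype(int))
```

```text
wrist [ 0.517  -0.1702 82.6285] handle [ 0.5039 -0.2718  0.155 ] [-2.7 -0.7  1.2  0.4  1.8  1.3]
top [ 0.5133 -0.1701 82.6369] handle [ 0.5002 -0.2717  0.155 ] [ 1.   1.1  1.5 -0.7 -1.6 -0.8 -0.9  0.3]
both [ 0.5163 -0.1702 82.5714] handle [ 0.503  -0.2718  0.155 ] [-2.9 -1.7  1.2 -0.3  1.7  0.8  1.  -0.2  1.6 -1.9 -1.6 -2.1 -0.9 -1.1]
-0.04 [194.94   166.4261] [209.1465 166.3524] [172 174 172 172 172 175 174 174 172 173 164 138 118 117 116 118 118 118 120 118 117 117 119 117 106  84  69  67  71  86 106 117 120 118 119 118 117 120 118 117 120 116 120 118 119 117 116 120 118
 118]
-0.02 [196.8249 189.598 ] [210.7264 189.5336] [ 95 138 169 174 170 172 172 171 175 173 173 168 161 135 119 117 117 117 119 116 119 117 118 117 120 113  98  74  70  70  76  96 117 118 116 120 147 174 183 182 182 182 182 183 182 182 182 182 184
 182]
0 [198.6421 211.7926] [212.2492 211.7365] [ 74  77  90 133 162 170 171 169 169 172 172 173 170 168 168 170 176 179 179 179 178 180 179 180 179 182 181 166 120  78  69  75  90 108 118 117 115 116 125 156 180 181 181 181 181 182 181 181 181
 180]
0.03 [201.2468 243.3639] [214.4318 243.3187] [ 68  73  70  73  68  74 103 143 168 170 170 171 170 172 173 169 162 164 173 178 178 177 178 178 178 177 180 180 183 172 140  86  67  75  77  82  80  76  71  72 105 153 178 181 178 163 156 175 181
 180]
```

Run:
```python
from h import *
move([.503,-.272,.195],82.6)
```

```text
shift cm [-0.62 -6.44  9.33] rot deg [ 0.01 -0.01 -0.25]
```

Emit:
servo_tool --pt "5 -0.2 -2 0.5 0 0 -0.2" --pt "5 -0.4 -4.5 1 0 0 -0.2" --pt "5 -0.6 -6 3 0 0 -0.2" --pt "5 -0.6 -6.4 5.5 0 0 -0.2" --pt "5 -0.6 -6.4 8 0 0 -0.2" --pt "5 -0.6 -6.4 9.3 0 0 -0.2" --pt "5 -0.6 -6.4 9.3 0 0 -0.2" --pt "5 -0.6 -6.4 9.3 0 0 -0.2"

```text
time: 5.05
tcp_pos: [0.503, -0.2723, 0.1965]
ee_rot: [0.065, 0.998, -0.0, 0.001]
force: [0.2, -0.0, 0.9]
gripper_width: 0.0502
grip_force: 0.0
```

Run:
```python
from h import *
np.set_printoptions(precision=4,suppress=True,linewidth=200)
c=cap('wrist','w3.png');a=load('w2.png')
def pt(q,X,Y,Z):
    A=np.radians(q[2]);y=np.array([np.cos(A),np.sin(A)]);x=np.array([y[1],-y[0]]);return np.r_[q[:2]+X*x+Y*y,.095+Z]
q=[.5163,-.1702,82.57];g=cv2.cvtColor(c['img'],cv2.COLOR_RGB2GRAY).astype(int)
s=status.get_state();print(s['tcp_pos'],s['gripper_width'],s['time'])
for X in(-.03,0):
  A=proj(c,pt(q,X,-.1085,.071));B=proj(c,pt(q,X,-.0965,.071));k=int(A[0])-15;print(X,A,B,k,g[int(A[1])-1:int(A[1])+2,k:k+50].mean(0).round().astype(int))
I=c['img'][:,:,::-1];cv2.imwrite('pics/w3b.png',cv2.resize(I,None,fx=1.4,fy=1.4))
```

```text
[ 0.5032 -0.2724  0.1971] 0.04989806553286964 5.1
-0.03 [269.0077 197.9419] [290.2068 197.9137] 254 [117 118 117 118 118 117 118 117 109  91  98 114 118 118 116 111 107 113 119 119 120 118 118 116 118 117 118 119 118 118 119 117 118 120 117 115 107 110 116 116 118 118 117 116 119 116 117 118 117
 120]
0 [269.5106 246.8584] [289.6983 246.8323] 254 [175 174 174 175 174 176 180 182 180 159 121 150 176 165 134 113 108 111 117 119 116 118 117 117 117 120 117 117 120 117 117 116 118 116 113 123 155 177 182 183 181 179 181 180 181 179 180 182 180
 181]
```

View pics/w3b.png

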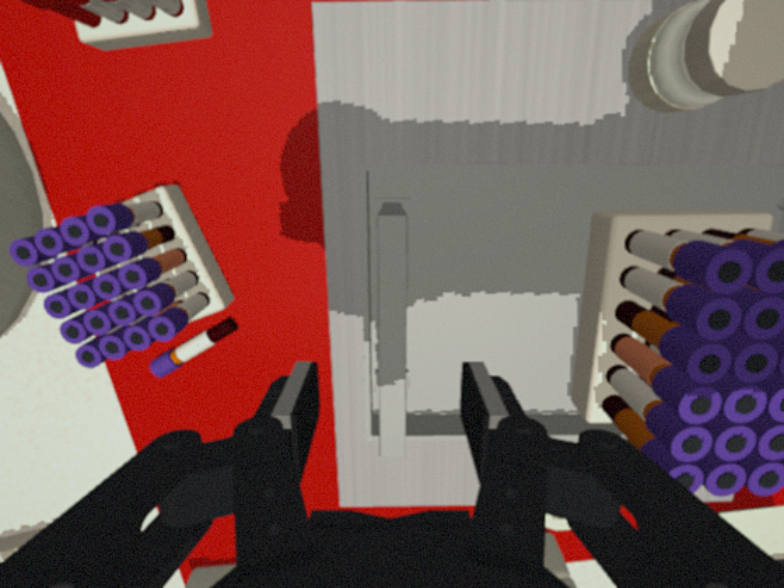

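The view shows the handle bar top from (393,203) to (393,457), centred between the open fingers. Its edges match the model at z≈0.166 in two wrist views. I'll go down and grip.

Emit:
servo_tool --pt "5 0 0 1.5 0 0 0" --pt "5 0 0 3 0 0 0" --pt "5 0 0 4.5 0 0 0" --pt "5 0 0 5.5 0 0 0" --pt "5 0 0 6 0 0 0" --pt "5 0 0 6 0 0 0" --pt "3 0 0 6 0 0 0" --pt "2 0 0 6 0 0 0" --grip_force 60

```text
time: 5.9
tcp_pos: [0.503, -0.2724, 0.1361]
ee_rot: [0.066, 0.998, -0.0, 0.001]
force: [-1.2, -0.3, -0.0]
gripper_width: 0.0216
grip_force: 0.0
```

Emit:
servo_tool --pt "1.6 0 0 0 0 0 0" --pt "1.4 0 0 0 0 0 0" --pt "1.2 0 0 0 0 0 0" --pt "0.8 0 0 0 0 0 0" --pt "0.5 0 0 0 0 0 0" --pt "0.5 0 0 0 0 0 0" --pt "0.5 0 0 0 0 0 0" --pt "0.5 0 0 0 0 0 0" --grip_force 90

```text
time: 6.7
tcp_pos: [0.5029, -0.2718, 0.1358]
ee_rot: [0.065, 0.998, 0.0, 0.0]
force: [-0.2, 4.2, 3.8]
gripper_width: 0.0104
grip_force: 88.1
```

```bash
cat >> h.py <<'E'
M=np.array([.5653,.2578,.095]);_a=np.radians(82.08);MY=np.array([np.cos(_a),np.sin(_a),0]);MX=np.array([MY[1],-MY[0],0])
def rep(hy=None,hx=0,yaw=82.08,z=None):
    s=status.get_state();p=s['tcp_pos'];d=p-M;yv=R.from_quat(s['ee_rot']).as_matrix()[:,1]
    F=np.array(s['force'])
    print('t',round(s['time'],2),'mixer x,y of handle mm',np.round([1e3*d@MX,1e3*d@MY],1),'nose y',round(1e3*(d@MY)+220,1),'z',round(p[2],4),'yaw',round(np.degrees(np.arctan2(yv[1],yv[0])),2),'F mx,my,z',np.round([F@MX,F@MY,F[2]],1),'tq',np.round(s['torque'],2),'w',round(s['gripper_width'],4),'gf',s['grip_force'])
    if hy is not None:
        t=M+hx*MX+hy*MY;t[2]=p[2] if z is None else z;move(t,yaw)
E
python3 - <<'E'
from h import *
rep(-.3850)
rep(-.115)
E
```

```text
t 6.7 mixer x,y of handle mm [  11.2 -533.1] nose y -313.1 z 0.1358 yaw 82.52 F mx,my,z [-0.7  4.2  3.8] tq [1.8  0.16 0.06] w 0.0104 gf 88.13412308692932
shift cm [1.000e+00 1.482e+01 1.000e-02] rot deg [0.03 0.04 0.44]
t 6.7 mixer x,y of handle mm [  11.2 -533.1] nose y -313.1 z 0.1358 yaw 82.52 F mx,my,z [-0.7  4.2  3.8] tq [1.8  0.16 0.06] w 0.0104 gf 88.13412308692932
shift cm [7.900e-01 4.182e+01 2.000e-02] rot deg [0.03 0.04 0.44]
```

Run:
```python
from h import *
np.set_printoptions(precision=4,suppress=True,linewidth=220)
q=[.5163,-.1702,82.57]
def pt(q,X,Y,Z):
    A=np.radians(q[2]);y=np.array([np.cos(A),np.sin(A)]);x=np.array([y[1],-y[0]]);return np.r_[q[:2]+X*x+Y*y,.095+Z]
for fn,Y in(('w2.png',-.03),('w3.png',-.06)):
    c=load(fn);g=c['img'].astype(int).sum(2)/3
    for X,dz in((-.075,.03),(-.0715,.03),(-.0715,.003),(.0715,.003),(.0715,.03),(.075,.03),(.075,0)): print(fn,X,dz,proj(c,pt(q,X,Y,dz)))
    for X in(-.075,.075):
        u,v=proj(c,pt(q,X,Y,.03)).round().astype(int);print(u,v-16,g[v-16:v+17,u-5:u+6].mean(1).round().astype(int))
c=load('w3.png')
for u,v in((393,206),(393,457)):
    p=atz(c,(u+.5)/1.4-.5,(v+.5)/1.4-.5,.166);print(p,(p-M)@MX)
print(pt(q,0,0,0)@MX-M@MX)
```

```text
w2.png -0.075 0.03 [286.8657 121.9796]
w2.png -0.0715 0.03 [286.8507 125.8523]
w2.png -0.0715 0.003 [286.1214 125.0711]
w2.png 0.0715 0.003 [285.6886 253.5748]
w2.png 0.0715 0.03 [286.292  264.1259]
w2.png 0.075 0.03 [286.2796 267.0759]
w2.png 0.075 0 [285.6173 255.2472]
287 106 [115 113 115 114 115 115 114 116 114 114 115 114 115 114 114 115 113 107 113 117 119 119 119 119 118 118 119 119 117 120 118 118 118]
286 251 [179 179 177 154 125 107  90  85  83  85  84  83  80  94 138 173 177 172 170 169 170 169 168 169 169 170 169 169 169 168 169 169 169]
w3.png -0.075 0.03 [344.7181 114.9372]
w3.png -0.0715 0.03 [344.399  120.5363]
w3.png -0.0715 0.003 [336.9741 120.0001]
w3.png 0.0715 0.003 [328.0898 291.368 ]
w3.png 0.0715 0.03 [333.2893 309.6787]
w3.png 0.075 0.03 [333.0589 313.488 ]
w3.png 0.075 0 [327.388 293.039]
345 99 [116 115 115 115 115 115 115 115 116 115 114 115 115 116 115 116 114 111 114 117 117 118 117 118 119 118 118 118 119 118 117 118 117]
333 297 [ 24  24  27  28  30  34  34  33  35  39  43  42  41  56  83  95  99 105 104 107 113 116 120 120 128 131 135 138 144 146 150 155 158]
[ 0.4452 -0.2638  0.166 ] -0.047043683075387935
[ 0.5585 -0.2784  0.166 ] 0.06713166822760057
0.010441634553889134
```

Emit:
servo_tool --pt "0.5 0 0.2 0 0 0 0" --pt "0.5 0.1 0.7 0 0 0 0" --pt "0.5 0.1 1.5 0 0 0 0.1" --pt "0.5 0.2 2.6 0 0 0 0.2" --pt "0.5 0.3 3.9 0 0 0 0.3" --pt "0.5 0.4 5 0 0 0 0.4" --pt "0.5 0.4 5.8 0 0 0 0.4" --pt "0.5 0.4 6 0 0 0 0.4"

```text
time: 7.5
tcp_pos: [0.5064, -0.2132, 0.136]
ee_rot: [0.069, 0.998, -0.001, 0.0]
force: [-1.0, -6.5, 2.6]
gripper_width: 0.0109
grip_force: 88.2
```

Run:
```python
from h import *
rep(-.37,z=.1360)
```

```text
t 7.5 mixer x,y of handle mm [   6.5 -474.6] nose y -254.6 z 0.136 yaw 82.07 F mx,my,z [-0.1 -6.6  2.6] tq [-2.03  0.2  -0.02] w 0.0109 gf 88.18803548812866
shift cm [ 0.66 10.46 -0.03] rot deg [-0.15  0.03 -0.01]
```

Emit:
servo_tool --pt "0.5 0 0.2 0 0 0 0" --pt "0.5 0.1 0.8 0 0 0 0" --pt "0.5 0.1 1.8 0 0 0 0" --pt "0.5 0.2 3 0 0 0 0" --pt "0.5 0.3 4.3 0 0 0 0" --pt "0.5 0.3 5.4 0 0 0 0" --pt "0.5 0.4 6 0 0 0 0" --pt "0.5 0.4 6.2 0 0 0 0"

```text
time: 8.3
tcp_pos: [0.5112, -0.1517, 0.1364]
ee_rot: [0.069, 0.998, -0.002, 0.001]
force: [-0.0, -7.4, 4.5]
gripper_width: 0.0107
grip_force: 88.4
```

Run:
```python
from h import *
np.set_printoptions(precision=4,suppress=True)
rep(-.325,z=.1360); print(status.get_state()['ee_rot'])
c=cap('scene','s1.png')
I=c['img'][130:310,160:440,::-1];cv2.imwrite('pics/s1b.png',cv2.resize(I,None,fx=2.8,fy=2.8,interpolation=cv2.INTER_CUBIC))
```

```text
t 8.3 mixer x,y of handle mm [   2.8 -413. ] nose y -193.0 z 0.1364 yaw 82.07 F mx,my,z [ 1.  -7.3  4.5] tq [-2.66  0.25 -0.  ] w 0.0107 gf 88.43212008476257
shift cm [0.28 8.8  0.01] rot deg [-0.17  0.07 -0.01]
[ 0.0692  0.9976 -0.0016  0.0005]
```

View pics/s1b.png

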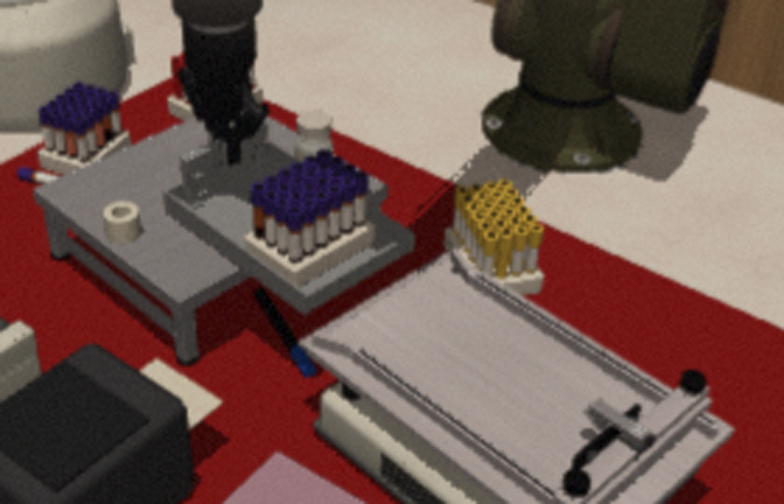

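The scene crop shows the tray level across the gap, its nose at (310,300), just short of the platform lip at (310,340). The rack is upright. I'll continue onto the platform with a trace of nose-up correction.

Emit:
servo_tool --pt "0.5 0 0.2 0 -0.1 0 0" --pt "0.5 0.1 0.6 0 -0.2 0 0" --pt "0.5 0.1 1.3 0 -0.2 0 0" --pt "0.5 0.2 2.2 0 -0.2 0 0" --pt "0.5 0.3 3.2 0 -0.2 0 0" --pt "0.5 0.3 4.2 0 -0.2 0 0" --pt "0.5 0.3 5 0 -0.2 0 0" --pt "0.5 0.3 5.4 0 -0.2 0 0"

```text
time: 9.15
tcp_pos: [0.5154, -0.0975, 0.1359]
ee_rot: [0.069, 0.998, 0.0, 0.0]
force: [-1.1, -7.3, 3.3]
gripper_width: 0.0107
grip_force: 88.5
```

Run:
```python
from h import *
np.set_printoptions(precision=4,suppress=True,linewidth=220)
rep(-.325,z=.1360)
c=cap('wrist','w4.png');t=cap('top','t4.png')
a=cv2.resize(c['img'][90:300,330:560,::-1],None,fx=2.0,fy=2.0,interpolation=cv2.INTER_CUBIC)
b=cv2.resize(t['img'][110:250,155:265,::-1],None,fx=3,fy=3,interpolation=cv2.INTER_CUBIC)
o=np.zeros((420,800,3),np.uint8);o[:420,:460]=a;o[:420,465:795]=b;cv2.imwrite('pics/m4.png',o)
```

```text
t 9.15 mixer x,y of handle mm [  -0.4 -358.8] nose y -138.8 z 0.1359 yaw 82.06 F mx,my,z [-0.1 -7.3  3.3] tq [-2.37  0.27 -0.01] w 0.0107 gf 88.47478866577148
shift cm [-0.04  3.38 -0.01] rot deg [ 0.06  0.01 -0.02]
```

View pics/m4.png

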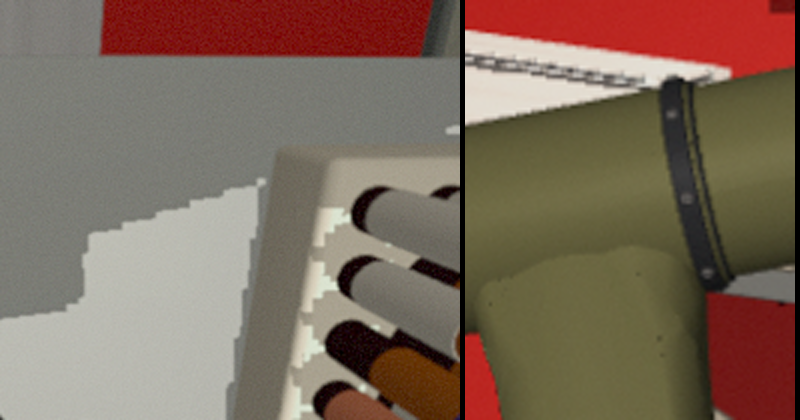

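The crop shows the tray's base-side wall at row 56, straight and still level, with the rack undisturbed. The arm hides the rails in the top view, so I'll enter the rails slowly and watch the side force.

Emit:
servo_tool --pt "0.5 0 0.2 0 0 0 0" --pt "0.5 0 0.6 0 0 0 0" --pt "0.5 0 1.1 0 0 0 0" --pt "0.5 0 1.7 0 0 0 0" --pt "0.5 0 2.4 0 0 0 0" --pt "0.5 0 3.1 0 0 0 0" --pt "0.5 0 3.7 0 0 0 0" --pt "0.5 0 4 0 0 0 0"

```text
time: 10.05
tcp_pos: [0.5209, -0.0579, 0.1358]
ee_rot: [0.069, 0.998, 0.001, 0.0]
force: [-0.5, -6.9, 3.6]
gripper_width: 0.0108
grip_force: 88.6
```

Run:
```python
from h import *
rep(-.20,z=.1360)
```

```text
t 10.05 mixer x,y of handle mm [  -0.5 -318.8] nose y -98.8 z 0.1358 yaw 82.05 F mx,my,z [ 0.5 -6.9  3.6] tq [-2.48  0.3   0.02] w 0.0108 gf 88.56069803237915
shift cm [-0.04 11.88 -0.  ] rot deg [ 0.08 -0.   -0.03]
```

Emit:
servo_tool --pt "0.5 0 0.3 0 0 0 0" --pt "0.5 0 1 0 0 0 0" --pt "0.5 0 2 0 0 0 0" --pt "0.5 0 3.2 0 0 0 0" --pt "0.5 0 4.4 0 0 0 0" --pt "0.5 0 5.4 0 0 0 0" --pt "0.5 0 6.2 0 0 0 0" --pt "0.5 0 6.5 0 0 0 0"

```text
time: 10.85
tcp_pos: [0.5298, 0.0068, 0.1358]
ee_rot: [0.069, 0.998, 0.001, -0.0]
force: [-1.0, -6.9, 3.5]
gripper_width: 0.0109
grip_force: 88.5
```

Run:
```python
from h import *
rep(-.18,z=.1360)
```

```text
t 10.85 mixer x,y of handle mm [  -0.6 -253.5] nose y -33.5 z 0.1358 yaw 82.07 F mx,my,z [-0.  -7.   3.5] tq [-2.45  0.3  -0.04] w 0.0109 gf 88.49907875061035
shift cm [-0.06  7.35 -0.01] rot deg [ 0.09 -0.03 -0.01]
```

Emit:
servo_tool --pt "0.5 0 0.3 0 0 0 0" --pt "0.5 0 1 0 0 0 0" --pt "0.5 0 2 0 0 0 0" --pt "0.5 0 3.2 0 0 0 0" --pt "0.5 0 4.4 0 0 0 0" --pt "0.5 0 5.4 0 0 0 0" --pt "0.5 0 6.2 0 0 0 0" --pt "0.5 0 6.5 0 0 0 0"

```text
time: 11.65
tcp_pos: [0.5387, 0.0711, 0.1359]
ee_rot: [0.069, 0.998, 0.001, -0.0]
force: [-0.8, -7.5, 3.9]
gripper_width: 0.0105
grip_force: 88.5
```

Emit:
servo_tool --pt "0.5 0 0.2 0 0 0 0" --pt "0.5 0 0.6 0 0 0 0" --pt "0.5 0 1.2 0 0 0 0" --pt "0.5 0 1.8 0 0 0 0" --pt "0.5 0 2.4 0 0 0 0" --pt "0.5 0 3 0 0 0 0" --pt "0.5 0 3.5 0 0 0 0" --pt "0.5 0 3.7 0 0 0 0"

```text
time: 12.45
tcp_pos: [0.5438, 0.1075, 0.1359]
ee_rot: [0.069, 0.998, 0.001, -0.0]
force: [-0.7, -7.8, 3.5]
gripper_width: 0.0108
grip_force: 88.5
```

Run:
```python
from h import *
rep(-.115,z=.1360)
```

```text
t 12.45 mixer x,y of handle mm [  -0.6 -151.9] nose y 68.1 z 0.1359 yaw 82.05 F mx,my,z [ 0.4 -7.8  3.5] tq [-2.45  0.2  -0.01] w 0.0108 gf 88.47848296165466
shift cm [-0.06  3.69 -0.  ] rot deg [ 0.08 -0.06 -0.03]
```

Emit:
servo_tool --pt "0.5 0 0.2 0 0 0 0" --pt "0.5 0 0.5 0 0 0 0" --pt "0.5 0 0.8 0 0 0 0" --pt "0.5 0 1.1 0 0 0 0" --pt "0.5 0 1.4 0 0 0 0" --pt "0.5 0 1.7 0 0 0 0" --pt "0.5 0 2 0 0 0 0" --pt "0.5 0 2.2 0 0 0 0"

```text
time: 13.25
tcp_pos: [0.5466, 0.1282, 0.1359]
ee_rot: [0.07, 0.998, -0.0, -0.001]
force: [-1.2, -10.7, 4.3]
gripper_width: 0.0105
grip_force: 88.5
```

```bash
python3 -c "
from h import *
rep()"
```

```text
t 13.25 mixer x,y of handle mm [  -0.7 -130.9] nose y 89.1 z 0.1359 yaw 82.01 F mx,my,z [  0.3 -10.8   4.3] tq [-3.33  0.39 -0.01] w 0.0105 gf 88.51820468902588
```

Emit:
servo_tool --pt "0.5 0 0.1 0 0 0 0" --pt "0.5 0 0.2 0 0 0 0" --pt "0.5 0 0.3 0 0 0 0" --pt "0.5 0 0.4 0 0 0 0" --pt "0.5 0 0.5 0 0 0 0" --pt "0.5 0 0.6 0 0 0 0" --pt "0.5 0 0.6 0 0 0 0" --pt "0.5 0 0.6 0 0 0 0"

```text
time: 14.05
tcp_pos: [0.5473, 0.1335, 0.1359]
ee_rot: [0.07, 0.998, -0.0, -0.001]
force: [-2.7, -11.2, 4.5]
gripper_width: 0.0105
grip_force: 88.5
```

```bash
python3 -c "
from h import *
rep(-.115)"
```

```text
t 14.05 mixer x,y of handle mm [  -0.7 -125.6] nose y 94.4 z 0.1359 yaw 81.99 F mx,my,z [ -1.1 -11.4   4.5] tq [-3.68  0.47 -0.01] w 0.0105 gf 88.53718400001526
shift cm [-0.07  1.06 -0.  ] rot deg [-0.06 -0.1  -0.09]
```

Emit:
servo_tool --pt "0.5 0 0.1 0 0 0 0" --pt "0.5 0 0.2 0 0 0 0" --pt "0.5 0 0.3 0 0 0 0" --pt "0.5 0 0.3 0 0 0 0" --pt "0.5 0 0.3 0 0 0 0" --pt "0.5 0 0.3 0 0 0 0" --pt "0.5 0 0.3 0 0 0 0" --pt "0.5 0 0.3 0 0 0 0"

```text
time: 14.85
tcp_pos: [0.5478, 0.1369, 0.1359]
ee_rot: [0.07, 0.998, -0.0, -0.001]
force: [-2.3, -10.0, 3.7]
gripper_width: 0.0107
grip_force: 88.6
```

Emit:
servo_tool --pt "0.5 0 0.1 0 0 0 0" --pt "0.5 0 0.2 0 0 0 0" --pt "0.5 0 0.3 0 0 0 0" --pt "0.5 0 0.3 0 0 0 0" --pt "0.5 0 0.3 0 0 0 0" --pt "0.5 0 0.3 0 0 0 0" --pt "0.5 0 0.3 0 0 0 0" --pt "0.5 0 0.3 0 0 0 0"

```text
time: 15.65
tcp_pos: [0.5481, 0.1394, 0.1359]
ee_rot: [0.07, 0.998, -0.001, -0.001]
force: [-1.1, -11.7, 3.8]
gripper_width: 0.0109
grip_force: 88.6
```

```bash
python3 -c "
from h import *
rep(-.115)"
```

```text
t 15.65 mixer x,y of handle mm [  -0.7 -119.6] nose y 100.4 z 0.1359 yaw 81.98 F mx,my,z [  0.5 -11.8   3.8] tq [-3.75  0.51 -0.09] w 0.0109 gf 88.58399748802185
shift cm [-0.07  0.46 -0.  ] rot deg [-0.07 -0.11 -0.1 ]
```

Emit:
servo_tool --pt "0.5 0 0.1 0 0 0 0" --pt "0.5 0 0.2 0 0 0 0" --pt "0.5 0 0.2 0 0 0 0" --pt "0.5 0 0.2 0 0 0 0" --pt "0.5 0 0.2 0 0 0 0" --pt "0.5 0 0.2 0 0 0 0" --pt "0.5 0 0.2 0 0 0 0" --pt "0.5 0 0.2 0 0 0 0"

```text
time: 16.45
tcp_pos: [0.5483, 0.1409, 0.1359]
ee_rot: [0.07, 0.998, -0.001, -0.001]
force: [-2.4, -12.9, 5.1]
gripper_width: 0.011
grip_force: 88.6
```

Emit:
servo_tool --pt "0.5 0 0.1 0 0 0 0" --pt "0.5 0 0.2 0 0 0 0" --pt "0.5 0 0.2 0 0 0 0" --pt "0.5 0 0.2 0 0 0 0" --pt "0.5 0 0.2 0 0 0 0" --pt "0.5 0 0.2 0 0 0 0" --pt "0.5 0 0.2 0 0 0 0" --pt "0.5 0 0.2 0 0 0 0"

```text
time: 17.25
tcp_pos: [0.5486, 0.1428, 0.1359]
ee_rot: [0.07, 0.998, -0.001, -0.001]
force: [-2.1, -13.6, 3.4]
gripper_width: 0.0108
grip_force: 88.6
```

```bash
python3 -c "
from h import *
rep(-.115)"
```

```text
t 17.25 mixer x,y of handle mm [  -0.7 -116.2] nose y 103.8 z 0.1359 yaw 81.97 F mx,my,z [ -0.2 -13.7   3.4] tq [-4.32  0.5  -0.03] w 0.0108 gf 88.6092460155487
shift cm [-0.07  0.12 -0.  ] rot deg [-0.12 -0.12 -0.11]
```

Emit:
servo_tool --pt "0.5 0 0.1 0 0 0 0" --pt "0.5 0 0.2 0 0 0 0" --pt "0.5 0 0.2 0 0 0 0" --pt "0.5 0 0.2 0 0 0 0" --pt "0.5 0 0.2 0 0 0 0" --pt "0.5 0 0.2 0 0 0 0" --pt "0.5 0 0.2 0 0 0 0" --pt "0.5 0 0.2 0 0 0 0"

```text
time: 18.05
tcp_pos: [0.5488, 0.1447, 0.1359]
ee_rot: [0.07, 0.998, -0.001, -0.001]
force: [-2.4, -13.8, 5.6]
gripper_width: 0.0107
grip_force: 88.6
```

```bash
python3 -c "
from h import *
rep();c=cap('scene','s5.png');t=cap('top','t5.png')
a=cv2.resize(c['img'][225:325,330:440,::-1],None,fx=3.6,fy=3.6,interpolation=cv2.INTER_CUBIC)
b=cv2.resize(t['img'][110:220,85:205,::-1],None,fx=3.3,fy=3.3,interpolation=cv2.INTER_CUBIC)
o=np.zeros((363,800,3),np.uint8);o[:360,:396]=a;o[:363,400:796]=b;cv2.imwrite('pics/m5.png',o)
print([round(float(np.abs(load('scene0.png')['img'].astype(int)-c['img'])[260:300,370:400].mean()),1)])"
```

```text
t 18.05 mixer x,y of handle mm [  -0.7 -114.3] nose y 105.7 z 0.1359 yaw 81.96 F mx,my,z [ -0.5 -14.    5.6] tq [-4.43  0.53 -0.04] w 0.0107 gf 88.61159205436707
[18.8]
```

Emit:
servo_tool --pt "0.5 0 -0.1 0 0 0 0" --pt "0.5 0 -0.2 0 0 0 0" --pt "0.5 0 -0.2 0 0 0 0" --pt "0.5 0 -0.2 0 0 0 0" --pt "0.5 0 -0.2 0 0 0 0" --pt "0.5 0 -0.2 0 0 0 0" --pt "0.5 0 -0.2 0 0 0 0" --pt "0.5 0 -0.2 0 0 0 0"

```text
time: 18.95
tcp_pos: [0.5489, 0.1446, 0.1359]
ee_rot: [0.07, 0.998, 0.001, -0.001]
force: [-1.0, -8.0, 4.5]
gripper_width: 0.0106
grip_force: 88.6
```

```bash
python3 -c "
from h import *
rep()"
```

```text
t 18.95 mixer x,y of handle mm [  -0.7 -114.3] nose y 105.7 z 0.1359 yaw 82.02 F mx,my,z [ 0.1 -8.   4.5] tq [-2.4   0.27 -0.09] w 0.0106 gf 88.56777906417847
```

Emit:
servo_tool --pt "0.5 0 -0.1 0 0 0 0" --pt "0.5 0 -0.2 0 0 0 0" --pt "0.5 0 -0.3 0 0 0 0" --pt "0.5 0 -0.4 0 0 0 0" --pt "0.5 0 -0.4 0 0 0 0" --pt "0.5 0 -0.4 0 0 0 0" --pt "0.5 0 -0.4 0 0 0 0" --pt "0.5 0 -0.4 0 0 0 0"

```text
time: 19.75
tcp_pos: [0.5486, 0.1424, 0.1359]
ee_rot: [0.069, 0.998, 0.002, -0.0]
force: [0.9, 1.7, -0.7]
gripper_width: 0.0107
grip_force: 88.3
```

```bash
python3 -c "
from h import *
rep()"
```

```text
t 19.75 mixer x,y of handle mm [  -0.6 -116.6] nose y 103.4 z 0.1359 yaw 82.09 F mx,my,z [ 0.7  1.8 -0.7] tq [ 0.25 -0.49 -0.15] w 0.0107 gf 88.2581627368927
```

Emit:
servo_tool --pt "0.5 0 -0.1 0 0 0 0" --pt "0.5 0 -0.2 0 0 0 0" --pt "0.5 0 -0.3 0 0 0 0" --pt "0.5 0 -0.3 0 0 0 0" --pt "0.5 0 -0.3 0 0 0 0" --pt "0.5 0 -0.3 0 0 0 0" --pt "0.5 0 -0.3 0 0 0 0" --pt "0.5 0 -0.3 0 0 0 0"

```text
time: 20.55
tcp_pos: [0.5486, 0.1417, 0.1359]
ee_rot: [0.068, 0.998, 0.004, 0.001]
force: [3.0, 10.1, -1.0]
gripper_width: 0.0105
grip_force: 88.4
```

```bash
python3 -c "
from h import *
rep()"
```

```text
t 20.55 mixer x,y of handle mm [  -0.6 -117.3] nose y 102.7 z 0.1359 yaw 82.16 F mx,my,z [ 1.6 10.4 -1. ] tq [ 2.92 -0.76 -0.24] w 0.0105 gf 88.42594385147095
```

The pull-back test holds: after 0.7 mm the reaction jumps to +10 N at nose y≈102.7, so the hook is in. I'll relax the pull, open the fingers and lift off.

Emit:
servo_tool --pt "0.5 0 0.1 0 0 0 0" --pt "0.5 0 0.2 0 0 0 0" --pt "0.5 0 0.3 0 0 0 0" --pt "0.5 0 0.3 0 0 0 0" --pt "0.5 0 0.3 0 0 0 0" --pt "1 0 0.3 0 0 0 0" --pt "1.5 0 0.3 0 0 0 0" --pt "2 0 0.3 0 0 0 0" --grip_force 20

```text
time: 21.35
tcp_pos: [0.5485, 0.1424, 0.1361]
ee_rot: [0.069, 0.998, 0.002, -0.0]
force: [0.1, 0.5, 0.7]
gripper_width: 0.0202
grip_force: 0.0
```

Emit:
servo_tool --pt "2.5 0 0 0 0 0 0" --pt "3 0 0 0 0 0 0" --pt "3.5 0 0 0 0 0 0" --pt "4 0 0 0 0 0 0" --pt "4 0 0 0 0 0 0" --pt "4 0 0 0 0 0 0" --pt "4 0 0 -0.5 0 0 0" --pt "4 0 0 -1 0 0 0"

```text
time: 22.15
tcp_pos: [0.5487, 0.1422, 0.1466]
ee_rot: [0.069, 0.998, 0.002, 0.0]
force: [0.0, -0.4, 0.5]
gripper_width: 0.0398
grip_force: 0.0
```

```bash
python3 -c "
from h import *
rep()"
```

```text
t 22.15 mixer x,y of handle mm [  -0.5 -116.7] nose y 103.3 z 0.1466 yaw 82.09 F mx,my,z [ 0.1 -0.4  0.5] tq [-0.04 -0.02 -0.03] w 0.0398 gf 0.0
```

Emit:
servo_tool --pt "4 0 0 -1.5 0 0 0" --pt "4 0 0 -4 0 0 0" --pt "4 0 0 -7 0 0 0" --pt "4 0 0 -10 0 0 0" --pt "4 0 0 -13 0 0 0" --pt "4 0 0 -15 0 0 0" --pt "4 0 0 -16 0 0 0" --pt "4 0 0 -16 0 0 0"

```text
time: 22.95
tcp_pos: [0.549, 0.1418, 0.3082]
ee_rot: [0.069, 0.998, 0.003, 0.001]
force: [-0.2, 1.3, 0.3]
gripper_width: 0.0401
grip_force: 0.0
```

Emit:
servo_tool --pt "4 0 -2 0 0 0 0" --pt "4 0 -6 0 0 0 0" --pt "4 0 -11 0 0 0 0" --pt "4 0 -16 0 0 0 0" --pt "4 0 -21 0 0 0 0" --pt "4 0 -25 0 0 0 0" --pt "4 0 -27 0 0 0 0" --pt "4 0 -27 0 0 0 0"

```text
time: 23.75
tcp_pos: [0.5101, -0.1286, 0.304]
ee_rot: [0.071, 0.997, 0.002, -0.001]
force: [0.6, 0.4, -0.1]
gripper_width: 0.0396
grip_force: 0.0
```

```bash
python3 -c "
from h import *
rep();c=cap('scene','s6.png');t=cap('top','t6.png')
a=cv2.resize(c['img'][150:350,170:440,::-1],(440,326),interpolation=cv2.INTER_CUBIC)
d=cv2.resize(c['img'][240:310,340:430,::-1],(350,272),interpolation=cv2.INTER_CUBIC)
b=cv2.resize(t['img'][105:225,80:250,::-1],(350,247),interpolation=cv2.INTER_CUBIC)
o=np.zeros((530,800,3),np.uint8);o[:326,:440]=a;o[:272,445:795]=d;o[280:527,445:795]=b;cv2.imwrite('pics/m6.png',o)"
```

```text
t 23.75 mixer x,y of handle mm [  -1.4 -390.3] nose y -170.3 z 0.304 yaw 81.86 F mx,my,z [ 0.5  0.5 -0.1] tq [-0.04  0.04 -0.  ] w 0.0396 gf 0.0
```

View pics/m6.png

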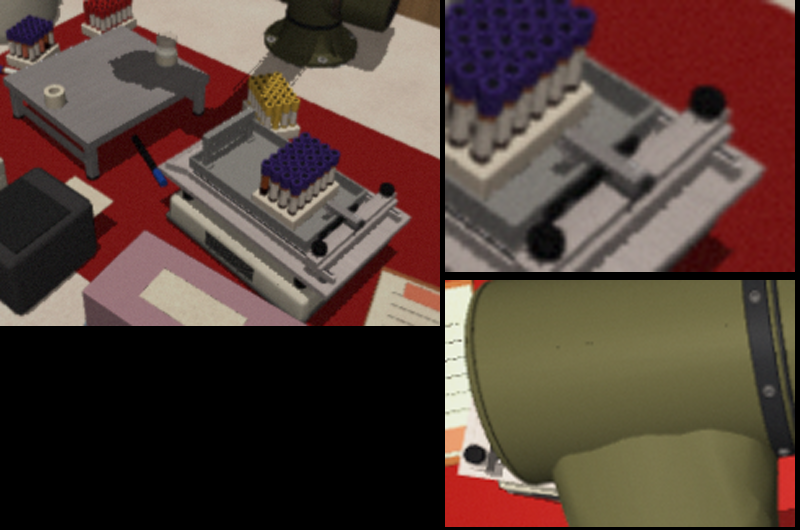

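The picture shows the tray between the rails on the platform, with its front wall under the stop bar and the hook at (600,160) reaching inside it. The rack is upright, and the jar, label roll and pen are where they were. The gripper is clear of everything, so I'm handing it in.

```bash
python3 -c "
from h import *
print(ticket.sign_off())"
```

```text
the job is handed in; nothing more can be done
None
```

The tray is on the mixer platform between its rails with the hook latch in behind its front wall (confirmed by a gentle pull-back), the rack is standing, the gripper is clear, and the job was handed in at about 24 s.

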